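Fetch the dressing pot from behind the spice shakers

ROBOT

A 7-joint arm with a two-finger parallel gripper is mounted at the origin on the work surface. World frame = base frame: x ahead of the robot, y to its left, z up, the work surface at z = 0. Lengths are in m, angles in rad, forces in N, time in s.
With the tool pointing down it reaches from about 0.4 to 0.875 m from the base axis. Payload 19.3 kg.
Tool frame: the origin (TCP) lies midway between the tips of the shut fingers; the grasp point (between the pads) lies 19 mm behind it; z points along the fingers, y is the line along which they close (so a half turn about z gives the same grasp; the last joint's range is limited). The gripper opens to 85 mm and grips with 20 to 120 N. Pads are 22 mm wide; open, the fingers measure 114 mm over their backs; the gripper's body (76 mm by 85 mm) begins 54 mm behind the grasp point. The pads swing forward as they close: fully open they stand 13 mm farther back than shut.
Start: joints at [-1.365, 0.521, -0.036, 1.599, 0.021, 1.021, -0.113], TCP at [0.17, 0.601, 0.231] pointing down, gripper open.
Joint ranges: [-2.91, 2.91], [-0.3, 2.13], [-1.5, 1.42], [0.17, 2.43], [-1.26, 4.41], [0.16, 1.93], [-2.52, 2.52]. Speed limits (rad/s): [1.89, 1.89, 2.39, 2.39, 3.01, 3.01, 3.01].

INTERFACE

Orientations are given as [roll, pitch, yaw] about the fixed x, y, z axes, in that order (R = Rz(yaw) Ry(pitch) Rx(roll)).
In Python, from workcell import telemetry, grab_frame, calibration, bot, outline_of, landmark_of gives the robot as it stands. The module is installed in compiled form; this text tells all that it offers.
- The arm moves only by the shell command python3 -m inch 'ROWS' [FORCE]. ROWS is JSON, a list of rows, each a list of 7 numbers: the shift along the tool's x, y, z in m, then the turn, a rotation vector about the tool's x, y, z in rad, then the closure, from 0 (fully open) to 1 (shut). A call has 1 to 5 rows; each row shifts and turns the commanded pose from where the row before left it, along the tool's axes as they then stand; what a row does not reach is not made up. A row lasts 1/10 s, in which the tool goes at most 50 mm and 8.59 degrees, less where a joint would pass 70% of its speed; a pose out of reach is approached as far as the arm can. A call is refused whole if a number of a shift passes 0.05 or a number of a turn 0.15, either way. A call with a gripper value outside its range is refused whole. The fingers move at their own pace and stop on an object; FORCE is the grip in N (left out, the last holds). Time passes only in rows, so rows that do not move let the fingers close. It gives the time, the measured TCP pose, the force, the opening and the grip force at its end, in the units of the state.
- telemetry.observe(): the state, without advancing time (a new reading comes with each control period).
- grab_frame(name): name is "scene" or "top" or "wrist"; returns the picture (480x640x3 uint8, red, green, blue); there is no depth.
- calibration(name): a dict with "fovy" (degrees; the focal length in pixels is half the picture's height over the tangent of half this angle, whatever the lens; pixels are square), "cx", "cy" (the principal point, pixels), "dist" ([k1, k2, p1, p2, k3] as OpenCV has them; the pictures are not rectified), "pose" (4x4, takes a point from camera to world coordinates). Camera axes: x right, y down, z forward; pixel columns grow to the right and rows downward; lengths in m; the calibration is good to about 2 mm. A picture is of the moment at which its call begins: read the wrist's pose just before it. calibration takes no time and is no camera call; for the wrist camera it gives the pose at the moment of the call.
- bot.job_done(): hands the job in; it is judged then, once.
Trained networks look in the newest picture that a camera, given by its name, has taken for a name from the list of things; names that differ only in an ending like _2 or _b are one class to them, and where a whole thing is asked for, a point or a joint stands for the part that bears it (a point fixed in the world has none). Each returns a list of dicts, best first, with "score" (0 to 1); they miss things now and then, are a little off and sometimes report something else, mostly with a low value. They report only what shows in the picture. A call takes as long as a camera call.
- outline_of(label, camera): "region" (480x640 bool, what is visible of it) and "rect" ([left, top, right, bottom] in pixels, round what is visible of it).
- landmark_of(label, camera): "xy" ([column, row] in pixels: a listed point, or the origin of a listed thing).
The state is a dict: "clock": time; "qpos": joint angles; "qd": joint speeds; "joint_efforts": joint torques, N m; "position": TCP position; "tool_rot": TCP orientation; "force": force on the tool from outside, world axes, zero at the start; "moment": the same for the moment, N m; "grip_width": finger opening in m; "finger_force": force on a finger pad.
Only numpy, scipy, OpenCV 4.12 (cv2) and the standard library are available. Lean on these libraries where they do the work, as an engineer would, in place of code of your own. Each camera call takes 0.05 s, during which the arm holds its last target. There are 200 camera calls.

TASK

Pack the little steel dressing pot for lunch: it stands at the back of the grey spice shelf, behind the three glass shakers, so first clear all three shakers onto the wooden tray, then stand the pot in the small compartment of the open red bento box. Only after that, put every shaker back into the very slot it came from. Keep the shakers upright all the time, set everything down gently, and leave the toothpick holder, the soup cup and the chopsticks where they are.

Things in the scene. Friction and masses are not known exactly. Their poses are not given: they have to be found in the camera images.
- slim_shaker: Slim round glass shaker with a steel cap, empty, the tallest: diameter 40, height 112 in all (cap = top 22, same diameter), straight sides. Origin: centre of its underside; z up. At the start it stands in one of the three front slots of the shelf, a different one each time. Mass 100 to 200 g. Sizes in mm.
- square_shaker: Square glass shaker with a steel cap, empty: 44 x 44 with straight upright sides along its own x and y, height 96 in all (cap = top 20). It starts square to the shelf within 0.1 rad. Origin: centre of its underside; z up. At the start it stands in one of the three front slots of the shelf, a different one each time. Mass 100 to 200 g. Sizes in mm.
- stout_shaker: Stout round glass shaker with a steel cap, empty, the shortest and thickest: diameter 50, height 84 in all (cap = top 18), straight sides. Origin: centre of its underside; z up. At the start it stands in one of the three front slots of the shelf, a different one each time. Mass 100 to 200 g. Sizes in mm.
- pot: Small round lidded steel dressing pot: diameter 47, straight sides up to 32, with a ball knob (diameter 10) up to 41. Origin: centre of its underside; z up. At the start it stands in the rear trough of the shelf, in the left or the right half, behind the shakers. About 90 g. Sizes in mm.
- toothpicks: Round dark wooden holder with toothpicks: diameter 36, height 45 (sticks to 58). Loose; it stands in the other half of the rear trough, 100 or more from the pot, and stays there. Origin: centre of its underside. Sizes in mm.
- shelf: Grey spice shelf, fixed at the far counter edge, square to the world, 140 (x) by 236 (y). Origin: centre of underside, on the counter; x away from robot, y left. Floor 12 above counter. Front: 3 open slots, inside 70 (x) by 72 to 74 (y), centred x -31, y +76, 0, -76. Rear: one long trough 58 (x) inside, centred x +37. Walls 4 thick, tops 30 above counter; back wall 57. Sizes in mm.
- tray: Low light-wood tray (fixed), the side area: 140 (x) by 260 (y) outside, walls 5 thick and 18 high, floor 5 thick, empty at the start. Origin: centre of its underside; its y is the long side. Left or right of the middle, turned up to 0.25 rad. Sizes in mm.
- bento: Red two-tier bento box, no lid, fixed, 125 (x) by 190 (y), 90 high. Origin: centre of underside, on the counter. Open upper tier: walls 4 thick, floor 52 above counter. A 4 thick divider at y +25, top 86 above counter, leaves a small compartment 117 (x) by 64 (y), centred x 0, y +59; the large one is at -y. On the side where the tray is not, turned up to 0.25 rad. Sizes in mm.
- soup_cup: White ceramic soup cup, a loose bystander: diameter 92 at the rim, height 65, standing between tray and bento box. Origin: centre of its underside. Sizes in mm.
- chopsticks: Pair of steel cooking chopsticks joined at one end, 230 long, 20 wide, 7 thick, a loose bystander lying flat on the counter to the left of the shelf. Origin: centre of its underside, x along its length. Sizes in mm.

How it is judged:
By the outcome, as a careful person would: the job done as asked, in the order asked, and still so for the second after the job is handed in, with the robot touching nothing.
It also fails if it takes over 147 s, if anything falls off the work surface, if the arm or the gripper's body presses on something with over 40 N, if the wrist force passes 120 N, or if a joint passes its speed limit or range.

## Working session

There is one attempt and no reset: what is moved stays moved. The work goes in short steps, Python scripts to look and compute and a shell command to move; the robot and the scene stay as the last step left them, time stands still between calls to the robot, and variables do not carry over. Pictures are saved under pics/ and viewed, at most 14 in all, crops included, and the job is handed in when it is done.

```bash
mkdir -p pics
python3 - <<'E'
from workcell import *
import cv2,numpy as np
s=telemetry.observe(); print({k:np.round(v,3).tolist() for k,v in s.items()})
for c in ("scene","top"):
    f=grab_frame(c); cv2.imwrite(f"pics/{c}0.png",f[:,:,::-1]); k=calibration(c); print(c,k["fovy"],k["cx"],k["cy"],k["dist"],np.round(k["pose"],3).tolist())
    for n in "slim_shaker square_shaker stout_shaker pot toothpicks shelf tray bento soup_cup chopsticks".split():
        l=landmark_of(n,c); print(n,[(np.round(d["xy"],1).tolist(),round(d["score"],2)) for d in l[:2]])
E
```

```text
{'clock': 0.0, 'qpos': [-1.365, 0.522, -0.036, 1.6, 0.021, 1.021, -0.113], 'qd': [-0.0, -0.003, 0.001, 0.0, -0.0, 0.0, -0.001], 'joint_efforts': [0.001, -92.711, 1.981, -36.992, 0.018, 0.008, -0.0], 'position': [0.17, 0.601, 0.231], 'tool_rot': [-3.141, 0.0, 2.866], 'force': [0.724, 0.215, -0.497], 'moment': [-0.03, -0.004, 0.009], 'finger_force': 0.0, 'grip_width': 0.085}
scene 49.78718392182035 321.66488541977026 241.98767111113423 [0.04782635 0.         0.         0.         0.        ] [[0.38, 0.695, -0.61, 1.199], [0.925, -0.295, 0.241, -0.15], [-0.012, -0.656, -0.755, 0.864], [0.0, 0.0, 0.0, 1.0]]
slim_shaker [([333.2, 285.0], 0.87), ([257.4, 243.1], 0.18)]
square_shaker []
stout_shaker [([263.1, 312.5], 0.88), ([258.6, 240.9], 0.75)]
pot [([335.6, 314.3], 0.77)]
toothpicks [([283.0, 336.1], 0.75)]
shelf [([305.6, 311.9], 0.83)]
tray [([155.0, 279.9], 0.94)]
bento [([366.6, 217.8], 0.63)]
soup_cup [([255.6, 241.8], 0.76)]
chopsticks [([476.9, 258.5], 0.69), ([157.0, 279.3], 0.66)]
top 54.55101075348249 312.99303008855406 247.21666545099157 [-0.02437384  0.          0.          0.          0.        ] [[-0.106, -0.965, 0.24, 0.357], [-0.994, 0.101, -0.032, 0.105], [0.007, -0.242, -0.97, 0.918], [0.0, 0.0, 0.0, 1.0]]
slim_shaker [([301.1, 222.9], 0.75)]
square_shaker [([339.0, 219.0], 0.74)]
stout_shaker [([371.8, 215.4], 0.96)]
pot [([306.4, 191.2], 0.83)]
toothpicks [([359.7, 188.0], 0.78)]
shelf [([333.0, 209.0], 0.92)]
tray [([473.5, 288.5], 0.73)]
bento [([228.3, 312.3], 0.96)]
soup_cup [([356.7, 308.0], 0.73)]
chopsticks [([141.3, 222.2], 0.77), ([359.9, 186.8], 0.39)]
```

View pics/top0.png

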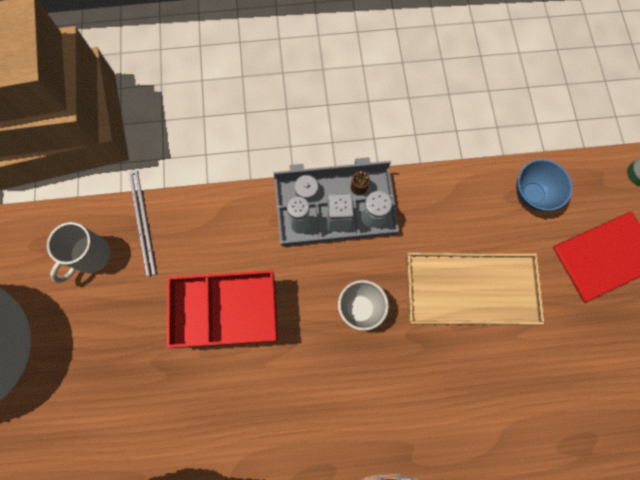

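View pics/scene0.png

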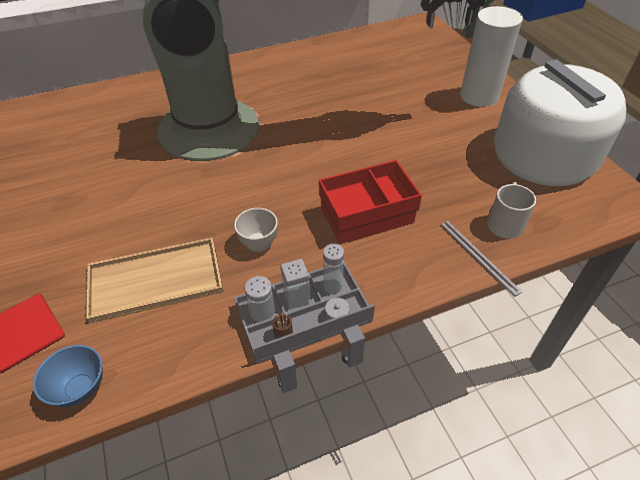

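```bash
cat > h.py <<'E'
from workcell import *
import cv2,numpy as np
from scipy.optimize import least_squares
def cam(c):
    k=calibration(c); f=240/np.tan(np.radians(k["fovy"])/2)
    return np.array([[f,0,k["cx"]],[0,f,k["cy"]],[0,0,1]]),np.array(k["dist"]),np.array(k["pose"])
def ray(c,uv):
    K,d,P=cam(c); p=cv2.undistortPoints(np.array([[uv]],float),K,d)[0,0]
    return P[:3,3],P[:3,:3]@[p[0],p[1],1]
def at(c,uv,z):
    o,r=ray(c,uv); return o+r*(z-o[2])/r[2]
def proj(c,X):
    K,d,P=cam(c); R=P[:3,:3].T
    return cv2.projectPoints(np.array(X,float).reshape(-1,1,3),cv2.Rodrigues(R)[0],-R@P[:3,3],K,d)[0][:,0]
E
python3 - <<'E'
from h import *
Z=dict(slim_shaker=.012,square_shaker=.012,stout_shaker=.012,pot=.012,toothpicks=.012,shelf=0,tray=0,bento=0,soup_cup=0,chopsticks=0)
for c in("top","scene"):
    grab_frame(c)
    for n,z in Z.items():
        for d in landmark_of(n,c)[:1]: print(c,n,at(c,d["xy"],z).round(4))
        for d in outline_of(n,c)[:1]:
            if n in("tray","bento","shelf"):
                m=d["region"].astype(np.uint8); cs=max(cv2.findContours(m,0,2)[0],key=cv2.contourArea)
                print("   ",d["rect"],"poly",cv2.approxPolyDP(cs,4,True)[:,0].tolist())
            else: print("   ",round(d["score"],2),np.round(d["rect"]).tolist())
E
```

```text
top slim_shaker [0.6312 0.0947 0.012 ]
top square_shaker [0.6291 0.0191 0.012 ]
    0.86 [328.0, 195.0, 356.0, 230.0]
top stout_shaker [ 0.6352 -0.0478  0.012 ]
    0.98 [358.0, 190.0, 392.0, 223.0]
top pot [0.704  0.0783 0.012 ]
    0.72 [296.0, 175.0, 316.0, 202.0]
top toothpicks [ 0.7052 -0.0347  0.012 ]
    0.58 [350.0, 172.0, 370.0, 196.0]
top shelf [0.6647 0.0281 0.    ]
    [274.7, 156.9, 398.5, 245.1] poly [[391, 161], [370, 162], [364, 157], [351, 165], [306, 169], [295, 164], [288, 171], [274, 172], [280, 245], [395, 234]]
top tray [ 0.4698 -0.2293  0.    ]
    [407.7, 254.0, 542.2, 327.8] poly [[406, 255], [409, 324], [543, 322], [535, 254]]
top bento [0.4716 0.2526 0.    ]
    [167.4, 266.6, 279.2, 349.0] poly [[273, 273], [168, 277], [167, 345], [276, 340]]
top soup_cup [ 4.51e-01 -4.00e-04  0.00e+00]
    0.85 [335.0, 279.0, 385.0, 326.0]
top chopsticks [0.6686 0.4233 0.    ]
    0.84 [129.0, 173.0, 155.0, 276.0]
scene slim_shaker [0.6303 0.1006 0.012 ]
    0.56 [324.0, 241.0, 344.0, 293.0]
scene square_shaker [0.6282 0.0267 0.012 ]
    0.8 [279.0, 256.0, 312.0, 309.0]
s
[... 385 characters left out ...]
274, 316], [283, 312], [292, 319], [293, 332], [278, 339], [271, 319], [252, 320], [245, 295], [234, 298], [256, 362], [275, 359], [284, 392], [296, 386], [290, 353], [343, 332], [348, 340], [343, 361], [350, 367], [362, 359], [359, 327], [371, 321], [374, 306], [367, 304]]
scene tray [ 0.4638 -0.2301  0.    ]
    [84.6, 239.6, 221.9, 324.3] poly [[212, 239], [89, 264], [88, 319], [222, 292]]
scene bento [ 0.4625  0.2491 -0.    ]
    [316.0, 160.5, 423.4, 239.7] poly [[396, 160], [320, 179], [321, 209], [339, 242], [414, 219], [421, 196]]
scene soup_cup [ 0.4447 -0.0067  0.    ]
    0.75 [231.0, 207.0, 278.0, 249.0]
scene chopsticks [0.6745 0.4139 0.    ]
    0.8 [440.0, 222.0, 521.0, 299.0]
```

The top view shows the shelf at about (335,205), with slim left (298,207), square middle (341,205) and stout right (378,203). The pot is rear left (306,187) and the toothpicks rear right (360,182). The bento is at (222,310) with its small compartment on the left, the tray at (475,288) and the cup at (363,305). The scene view agrees with this. Next I turn to yaw π/2 while rising, then head to the shelf.

```bash
python3 -m inch '[[0,0,-0.01,0,0,0.144,0],[0,0,-0.01,0,0,0.144,0],[0,0,-0.01,0,0,0.144,0],[0,0,-0.01,0,0,0.144,0],[0,0,-0.01,0,0,0.144,0]]' 30
python3 -m inch '[[0,0,-0.01,0,0,0.144,0],[0,0,-0.01,0,0,0.144,0],[0,0,-0.01,0,0,0.144,0],[0,0,-0.01,0,0,0.143,0]]'
python3 -m inch '[[-0.041,0.024,0,0,0,0,0],[-0.041,0.024,0,0,0,0,0],[-0.041,0.024,0,0,0,0,0],[-0.041,0.024,0,0,0,0,0],[-0.041,0.024,0,0,0,0,0]]'
python3 -m inch '[[-0.041,0.024,0,0,0,0,0],[-0.041,0.024,0,0,0,0,0],[-0.041,0.024,0,0,0,0,0],[-0.041,0.024,0,0,0,0,0],[-0.041,0.024,0,0,0,0,0]]'
python3 -m inch '[[-0.041,0.024,0,0,0,0,0],[-0.041,0.024,0,0,0,0,0],[-0.041,0.024,0,0,0,0,0],[-0.041,0.024,0,0,0,0,0],[0,0,0,0,0,0,0]]'
python3 - <<'E'
from h import *
s=telemetry.observe(); print(s["position"],s["tool_rot"],s["qpos"],s["clock"])
print(np.round(calibration("wrist")["pose"],3).tolist())
f=grab_frame("wrist"); cv2.imwrite("pics/w1.png",f[:,:,::-1])
from scipy.optimize import minimize
M={}
for c in("top","scene"):
    grab_frame(c)
    for n in("tray","bento"):
        l=outline_of(n,c)
        if l: M[n,c]=l[0]["region"].astype(np.uint8); print(n,c,l[0]["score"])
def cost(p,n,dx,dy,h):
    t=0; C,S=np.cos(p[2]),np.sin(p[2])
    pts=[(p[0]+C*a-S*b,p[1]+S*a+C*b,z) for a in(-dx,dx) for b in(-dy,dy) for z in(0,h)]
    for c in("top","scene"):
        if (n,c) not in M: continue
        m=M[n,c]; im=np.zeros_like(m); H=cv2.convexHull((proj(c,pts)*16).astype(np.int32).reshape(-1,1,2))
        cv2.fillConvexPoly(im,H,1,8,4); t+=1-(im&m).sum()/(im|m).sum()
    return t
for n,p0,a in(("tray",[.467,-.23,0],(.07,.13,.018)),("bento",[.467,.25,0],(.0625,.095,.09))):
    best=min((minimize(cost,p0,args=(n,*a),method="Nelder-Mead",options=dict(initial_simplex=np.array(p0)+np.array([[0,0,y0],[.01,0,y0],[0,.01,y0],[.005,.005,y0+.1]]))) for y0 in(-.15,-.05,.05,.15)),key=lambda r:r.fun)
    print(n,best.x.round(4),best.fun)
E
```

```text
clock: 3.7
position: [0.1702, 0.6013, 0.2817]
tool_rot: [-3.142, -0.0, 2.14]
force: [0.8, 0.1, -0.2]
grip_width: 0.0855
finger_force: 0.0
clock: 4.1
position: [0.1701, 0.6014, 0.3217]
tool_rot: [-3.141, -0.0, 1.565]
force: [-0.1, -0.7, -0.4]
grip_width: 0.0856
finger_force: 0.0
clock: 4.6
position: [0.2908, 0.3946, 0.3214]
tool_rot: [3.142, -0.0, 1.571]
force: [0.8, 0.4, -0.4]
grip_width: 0.0856
finger_force: 0.0
clock: 5.1
position: [0.4108, 0.1896, 0.3216]
tool_rot: [3.141, -0.001, 1.571]
force: [2.3, 0.8, 0.0]
grip_width: 0.0853
finger_force: 0.0
clock: 5.6
position: [0.5079, 0.0216, 0.3215]
tool_rot: [3.14, 0.002, 1.563]
force: [-1.0, 1.2, -0.1]
grip_width: 0.0852
finger_force: 0.0
[0.50791133 0.0215731  0.32153834] [3.14027941e+00 2.14348363e-03 1.56349997e+00] [-0.66484863  0.28104202  0.63902985  1.80805561 -0.1831497   1.11135913
  0.029594  ] 5.6
[[1.0, -0.007, -0.0, 0.508], [-0.006, -0.951, -0.31, 0.101], [0.002, 0.31, -0.951, 0.464], [0.0, 0.0, 0.0, 1.0]]
bento top 0.63
tray scene 0.65
bento scene 0.9
tray [ 0.4628 -0.2312 -0.1204] 0.03340926347760065
bento [ 0.4674  0.2531 -0.0402] 0.11735377413446513
```

View pics/w1.png

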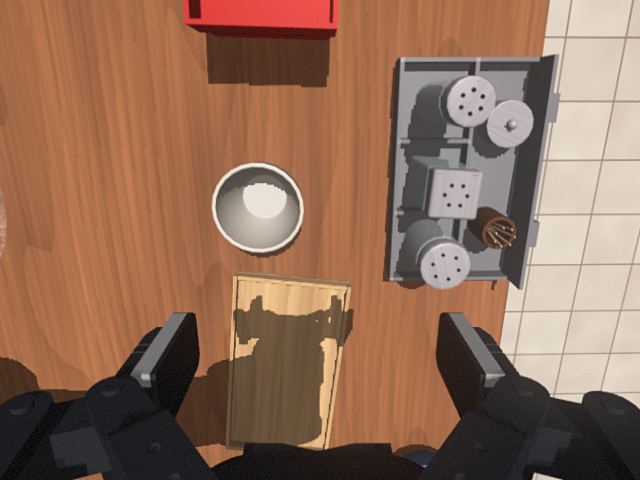

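The wrist view shows the slim cap at (470,101), square cap (454,193), stout cap (444,263), pot knob (511,125), toothpicks (497,232), shelf front rim corners at about (401,58) and (387,280), and the tray's near end. I'll convert these to positions and check them against the sizes.

```bash
python3 - <<'E'
from h import *
grab_frame("wrist"); c="wrist"
print(telemetry.observe()["position"],telemetry.observe()["tool_rot"])
for n,h in(("slim_shaker",.124),("square_shaker",.108),("stout_shaker",.096),("pot",.044)):
    for d in outline_of(n,c)[:1]:
        m=d["region"].astype(np.uint8); print(n,round(d["score"],2),np.round(d["rect"]),"minrect",[np.round(x,1) for x in cv2.minAreaRect(np.argwhere(m)[:,::-1].astype(np.float32))])
    for d in landmark_of(n,c)[:1]: print("  origin",d["xy"],at(c,d["xy"],.012).round(4))
for n,uv,h in(("slim",(470,101),.124),("sq",(454.5,193.5),.108),("stout",(444.5,263),.096),("pot",(512,125),.053),("potlid",(510,123),.044),("shelfFL",(401,58),.03),("shelfFR",(387,280),.03),("shelfBR",(521,289),.057),("shelfBL",(557,56),.057),
 ("trayTL",(235,274),.018),("trayTR",(350,284),.018),("trayBL",(227,449),.018),("trayBR",(325,451),.018)):
    print(n,at(c,uv,h).round(4))
# shelf model check
E
python3 - <<'E'
import cv2
im=cv2.imread('pics/w1.png')[40:300,380:570]
cv2.imwrite('pics/w1c.png',cv2.resize(im,None,fx=2.3,fy=2.3,interpolation=cv2.INTER_CUBIC))
E
```

```text
[0.50595271 0.02832768 0.3214135 ] [ 3.14152153e+00 -3.86657835e-04  1.57247814e+00]
slim_shaker 0.75 [417.  87. 493. 141.] minrect [array([458. , 113.5]), array([51., 80.]), np.float64(90.0)]
  origin [436.5, 110.1] [0.631  0.0998 0.012 ]
square_shaker 0.73 [384.  67. 562. 299.] minrect [array([474.7, 177.7]), array([166.1, 233.1]), np.float64(3.4)]
  origin [426.2, 185.2] [0.6267 0.0198 0.012 ]
stout_shaker 0.62 [407. 231. 472. 299.] minrect [array([437.3, 261.7]), array([76.3, 51.3]), np.float64(56.3)]
  origin [428.2, 249.4] [ 0.6352 -0.0559  0.012 ]
pot 0.87 [476. 111. 532. 158.] minrect [array([509.6, 135.3]), array([45.3, 54.2]), np.float64(37.9)]
  origin [497.6, 131.9] [0.6984 0.077  0.012 ]
slim [0.6259 0.1079 0.124 ]
sq [0.6265 0.0306 0.108 ]
stout [ 0.6279 -0.0396  0.096 ]
pot [0.6941 0.0863 0.053 ]
potlid [0.696  0.0877 0.044 ]
shelfFL [0.5874 0.1478 0.03  ]
shelfFR [ 0.586  -0.0867  0.03  ]
shelfBR [ 0.727  -0.0854  0.057 ]
shelfBL [0.7251 0.1479 0.057 ]
trayTL [ 0.4103 -0.0845  0.018 ]
trayTR [ 0.5449 -0.0972  0.018 ]
trayBL [ 0.3832 -0.344   0.018 ]
trayBR [ 0.5172 -0.3471  0.018 ]
```

View pics/w1c.png

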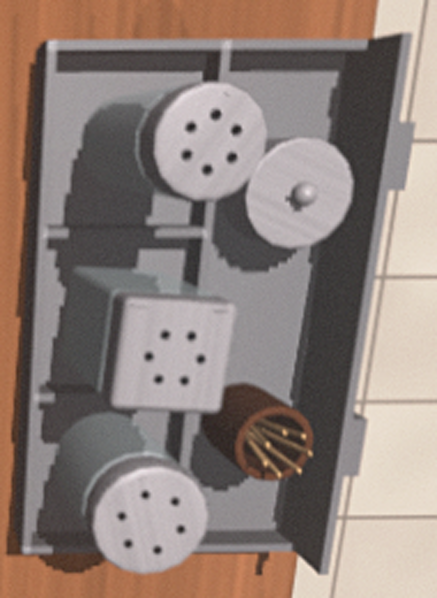

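The arm was still settling in that picture, since the pose shifted 7 mm afterwards. I'll retake it now that it is at rest and overlay the candidate models.

Run:
```python
from h import *
c="wrist"; f=grab_frame(c).copy(); cv2.imwrite("pics/w2raw.png",f[:,:,::-1])
np.save("w2pose.npy",calibration(c)["pose"])
# cap fits: bright low-saturation region
hsv=cv2.cvtColor(f,cv2.COLOR_RGB2HSV); m=((hsv[:,:,2]>125)&(hsv[:,:,1]<40)).astype(np.uint8)
m[:,:380]=0; m[300:]=0; m[:,545:]=0
m=cv2.morphologyEx(m,cv2.MORPH_OPEN,np.ones((5,5))); n,lab,st,ce=cv2.connectedComponentsWithStats(m)
for i in range(1,n):
    if st[i,4]>500: print(st[i].tolist(),ce[i].round(1))
S=(.657,.0235)
def poly(P,col): cv2.polylines(f,[np.int32(proj(c,P)*8)],True,col,1,16,3)
for z in(.03,): poly([(S[0]+a,S[1]+b,z) for a,b in((-.07,-.118),(.07,-.118),(.07,.118),(-.07,.118))],(255,255,0))
poly([(S[0]+a,S[1]+b,.057) for a,b in((.066,-.118),(.07,-.118),(.07,.118),(.066,.118))],(255,0,255))
t=np.linspace(0,2*np.pi,40)
for x,y,r,zz in((.631,.097,.02,.124),(.634,-.049,.025,.096),(.698,.077,.0235,.044)):
    poly([(x+r*np.cos(a),y+r*np.sin(a),zz) for a in t],(0,255,0))
poly([(.628+a*.022,.020+b*.022,.108) for a,b in((-1,-1),(1,-1),(1,1),(-1,1))],(0,255,0))
for T,col in(((.4628,-.2312,-.1204),(255,0,0)),):
    C,Q=np.cos(T[2]),np.sin(T[2]); poly([(T[0]+C*a*.07-Q*b*.13,T[1]+Q*a*.07+C*b*.13,.018) for a,b in((-1,-1),(1,-1),(1,1),(-1,1))],col)
cv2.imwrite("pics/w2.png",f[:,:,::-1]); cv2.imwrite("pics/w2c.png",cv2.resize(f[40:460,200:570,::-1],None,fx=1.42,fy=1.42,interpolation=cv2.INTER_CUBIC))
```

```text
[400, 80, 135, 76, 6101] [476.  110.6]
[431, 154, 85, 93, 4333] [472.4 197.1]
[396, 156, 14, 58, 522] [401.5 183.6]
[527, 221, 18, 47, 637] [537.2 246. ]
[422, 249, 79, 47, 2350] [455.6 271.1]
```

View pics/w2c.png

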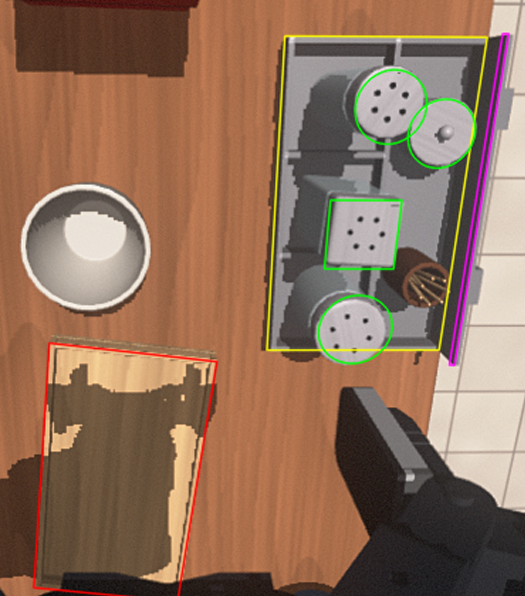

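The overlay fits: shelf at (.657,.0235), slim (.6325,.0985), square (.628,.020), stout (.6335,-.0495), pot (.698,.077), tray about (.4635,-.228) at yaw -.12. Stout first: I go above it with the fingers part closed.

```bash
python3 -m inch '[[-0.0155,0.0255,0,0,0,0,0.27],[-0.0155,0.0255,0,0,0,0,0.27],[-0.0155,0.0255,0,0,0,0,0.27],[-0.0155,0.0255,0,0,0,0,0.27],[-0.0155,0.0255,0,0,0,0,0.27]]' >/dev/null
python3 -m inch '[[0,0,0.04,0,0,0,0.27],[0,0,0.04,0,0,0,0.27],[0,0,0.04,0,0,0,0.27],[0,0,0.04,0,0,0,0.27],[0,0,0.02,0,0,0,0.27]]' >/dev/null
python3 -m inch '[[0,0,0,0,0,0,0.27],[0,0,0,0,0,0,0.27],[0,0,0,0,0,0,0.27]]'
python3 - <<'E'
from h import *
f=grab_frame("wrist"); s=telemetry.observe(); print(s["qpos"].round(2)); cv2.imwrite("pics/w3.png",f[:,:,::-1])
E
```

```text
clock: 7.75
position: [0.6345, -0.0503, 0.1429]
tool_rot: [3.139, 0.0, 1.571]
force: [0.2, -0.3, 0.3]
grip_width: 0.0622
finger_force: 0.0
[-0.34  0.7   0.52  1.67 -0.43  0.88  0.34]
```

View pics/w3.png

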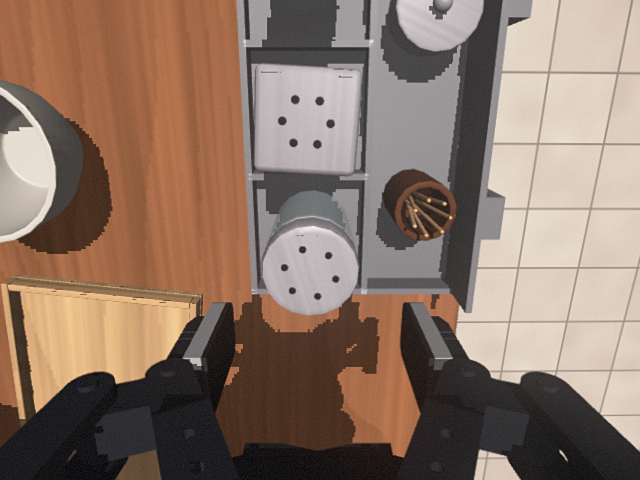

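The stout cap is at (310,266), midway between the fingers in x. The square cap is at (307,120), slightly turned, and the toothpicks at (425,207) are clear of the finger line.

Run:
```python
from h import *
for n,uv,z in(("stout",(310.5,266),.096),("sq",(307,119),.108),("tooth",(424,207),.064),("potlid",(439,8),.044),("div1 front",(249,177),.03),("div2 front",(247,43),.03)): print(n,at("wrist",uv,z).round(4))
p=[at("wrist",u,.108)[:2] for u in((257,67),(361,71),(254,168),(357,175))]; print(np.round(p,4).tolist())
```

```text
stout [ 0.6312 -0.0479  0.096 ]
sq [0.6302 0.0224 0.108 ]
tooth [ 0.6934 -0.0259  0.064 ]
potlid [0.6984 0.0764 0.044 ]
div1 front [ 0.5923 -0.0153  0.03  ]
div2 front [0.5948 0.0611 0.03  ]
[[0.6103, 0.0425], [0.6519, 0.041], [0.6073, 0.0022], [0.6516, -0.0008]]
```

```bash
python3 -m inch '[[-0.001,-0.003,0.02,0,0,0,0.27],[0,0,0.025,0,0,0,0.27],[0,0,0.02,0,0,0,0.27],[0,0,0.013,0,0,0,0.27],[0,0,0.005,0,0,0,0.27]]'
python3 -m inch '[[0,0,0,0,0,0,0.27],[0,0,0,0,0,0,0.5],[0,0,0,0,0,0,0.7],[0,0,0,0,0,0,0.7],[0,0,0,0,0,0,0.7]]' 30
python3 -m inch '[[0,0,0,0,0,0,0.7],[0,0,0,0,0,0,0.7]]'
```

```text
clock: 8.3
position: [0.6307, -0.0511, 0.058]
tool_rot: [-3.141, -0.0, 1.571]
force: [0.4, -0.1, 0.1]
grip_width: 0.0623
finger_force: 0.0
clock: 8.8
position: [0.6313, -0.0512, 0.0594]
tool_rot: [3.14, -0.0, 1.571]
force: [-2.2, -0.1, 7.5]
grip_width: 0.0495
finger_force: 31.5
clock: 9.0
position: [0.6312, -0.0513, 0.0594]
tool_rot: [3.14, -0.0, 1.571]
force: [-2.0, 0.2, 7.2]
grip_width: 0.0493
finger_force: 31.5
```

```bash
python3 -m inch '[[0,0,-0.005,0,0,0,0.7],[0,0,-0.015,0,0,0,0.7],[0,0,-0.025,0,0,0,0.7],[0,0,-0.025,0,0,0,0.7],[0,0,-0.02,0,0,0,0.7]]'
python3 -m inch '[[-0.013,-0.009,0,0,0,0,0.7],[-0.022,-0.015,0,0,0,0,0.7],[-0.022,-0.015,0,0,0,0,0.7],[-0.022,-0.015,0,0,0,0,0.7],[-0.022,-0.015,0,0,0,0,0.7]]'
python3 -m inch '[[-0.022,-0.015,0,0,0,0,0.7],[-0.022,-0.015,0,0,0,0,0.7],[-0.022,-0.015,0,0,0,0,0.7],[-0.022,-0.015,0,0,0,0,0.7],[-0.022,-0.015,0,0,0,0,0.7]]'
python3 -m inch '[[-0.022,-0.015,0,0,0,0,0.7],[-0.015,-0.011,0,0,0,0,0.7],[-0.008,-0.007,0,0,0,0,0.7],[0,0,0,0,0,0,0.7],[0,0,0,0,0,0,0.7]]'
python3 - <<'E'
from h import *
f=grab_frame("wrist"); cv2.imwrite("pics/w4.png",f[:,:,::-1])
E
```

```text
clock: 9.5
position: [0.631, -0.0513, 0.1509]
tool_rot: [3.14, 0.0, 1.571]
force: [-0.7, 0.9, -1.9]
grip_width: 0.0494
finger_force: 31.6
clock: 10.0
position: [0.5602, -0.1535, 0.1485]
tool_rot: [-3.141, 0.0, 1.57]
force: [1.0, -0.6, -2.0]
grip_width: 0.0492
finger_force: 31.7
clock: 10.5
position: [0.4852, -0.2633, 0.1485]
tool_rot: [-3.141, -0.0, 1.57]
force: [-0.6, -0.4, -2.0]
grip_width: 0.0493
finger_force: 31.7
clock: 11.0
position: [0.454, -0.3065, 0.1483]
tool_rot: [3.141, -0.0, 1.571]
force: [0.4, 0.9, -1.5]
grip_width: 0.0494
finger_force: 31.6
```

View pics/w4.png

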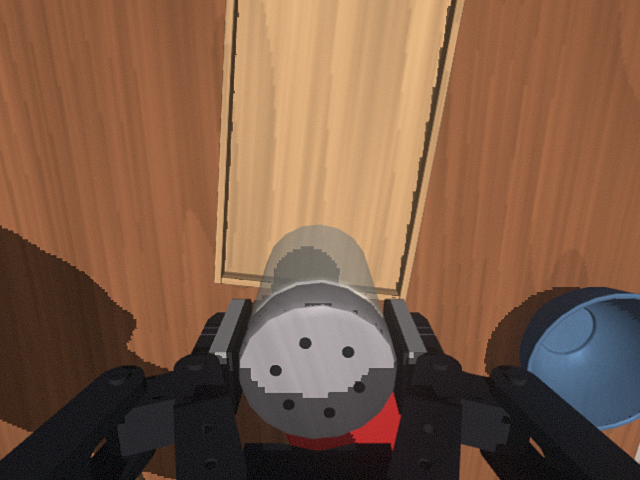

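The shaker is held upright. The tray's far corners show at (217,282) and (402,297), so I'll check where that end really is.

Run:
```python
from h import *
a=at("wrist",(217,283),.018);b=at("wrist",(402,298),.018); e=at("wrist",(234,0),.018);g=at("wrist",(464,0),.018)
print(a,b,np.hypot(*(b-a)[:2]),np.arctan2((b-a)[1],(b-a)[0]),e,g,np.arctan2(-(e-a)[0],(e-a)[1]),np.arctan2(-(g-b)[0],(g-b)[1]))
th=-.115; print((a+b)/2+.13*np.array([-np.sin(th),np.cos(th),0]))
```

```text
[ 0.38211465 -0.35104228  0.018     ] [ 0.51617065 -0.36275093  0.018     ] 0.13456635363333058 -0.0871204084619303 [ 0.40498313 -0.16941046  0.018     ] [ 0.54050506 -0.16894534  0.018     ] -0.12524661342128152 -0.12490721836032609
[ 0.46405972 -0.22775528  0.018     ]
```

```bash
python3 -m inch '[[0,0,0.02,0,0,0,0.7],[0,0,0.025,0,0,0,0.7],[0,0,0.02,0,0,0,0.7],[0,0,0.015,0,0,0,0.7],[0,0,0.007,0,0,0,0.7]]'
python3 -m inch '[[0,0,0.003,0,0,0,0.7],[0,0,0.002,0,0,0,0.7],[0,0,0.002,0,0,0,0.7],[0,0,0.001,0,0,0,0.7],[0,0,0,0,0,0,0.7]]'
```

```text
clock: 11.55
position: [0.4537, -0.3063, 0.0601]
tool_rot: [-3.14, -0.001, 1.572]
force: [-0.2, 0.3, -0.6]
grip_width: 0.0491
finger_force: 31.6
clock: 12.05
position: [0.4538, -0.3072, 0.0535]
tool_rot: [3.141, 0.0, 1.571]
force: [-0.4, -0.2, -1.8]
grip_width: 0.0494
finger_force: 31.6
```

```bash
python3 -m inch '[[0,0,0.001,0,0,0,0.7],[0,0,0.0005,0,0,0,0.7],[0,0,0,0,0,0,0.7]]'
python3 -m inch '[[0,0,0,0,0,0,0.35],[0,0,0,0,0,0,0.3],[0,0,0,0,0,0,0.25]]'
python3 -m inch '[[0,0,-0.02,0,0,0,0.25],[0,0,-0.03,0,0,0,0.25],[0,0,-0.03,0,0,0,0.25],[0,0,-0.03,0,0,0,0.3],[0,0,0,0,0,0,0.3]]'
```

```text
clock: 12.35
position: [0.4538, -0.3073, 0.0524]
tool_rot: [3.141, 0.0, 1.571]
force: [-1.2, 1.6, 10.0]
grip_width: 0.0489
finger_force: 32.7
clock: 12.65
position: [0.4537, -0.3072, 0.0518]
tool_rot: [3.142, 0.0, 1.571]
force: [-0.7, -1.1, 0.1]
grip_width: 0.0639
finger_force: 0.0
clock: 13.15
position: [0.455, -0.3081, 0.1651]
tool_rot: [3.137, 0.002, 1.571]
force: [0.9, -1.4, -0.2]
grip_width: 0.0599
finger_force: 0.0
```

```bash
python3 -m inch '[[0.033,0.0176,0,0,0,0,0.3],[0.033,0.0176,0,0,0,0,0.3],[0.033,0.0176,0,0,0,0,0.3],[0.033,0.0176,0,0,0,0,0.3],[0.033,0.0176,0,0,0,0,0.3]]' >/dev/null
python3 -m inch '[[0.033,0.0176,0,0,0,0,0.3],[0.033,0.0176,0,0,0,0,0.3],[0.033,0.0176,0,0,0,0,0.3],[0.033,0.0176,0,0,0,0,0.3],[0.033,0.0176,0,0,0,0,0.3]]' >/dev/null
python3 -m inch '[[0,0,0,0,0,0.05,0.3],[0,0,0.01,0,0,0,0.3],[0,0,0.01,0,0,0,0.3],[0,0,0,0,0,0,0.3]]'
python3 - <<'E'
from h import *
f=grab_frame("wrist"); cv2.imwrite("pics/w5.png",f[:,:,::-1])
d=outline_of("square_shaker","wrist")[:1]; print(d and (d[0]["score"],d[0]["rect"]))
E
```

```text
clock: 14.55
position: [0.6284, 0.0219, 0.1398]
tool_rot: [-3.139, 0.001, 1.52]
force: [-0.1, 1.0, -0.3]
grip_width: 0.0596
finger_force: 0.0
(0.56, [273.6, 193.6, 367.7, 323.0])
```

View pics/w5.png

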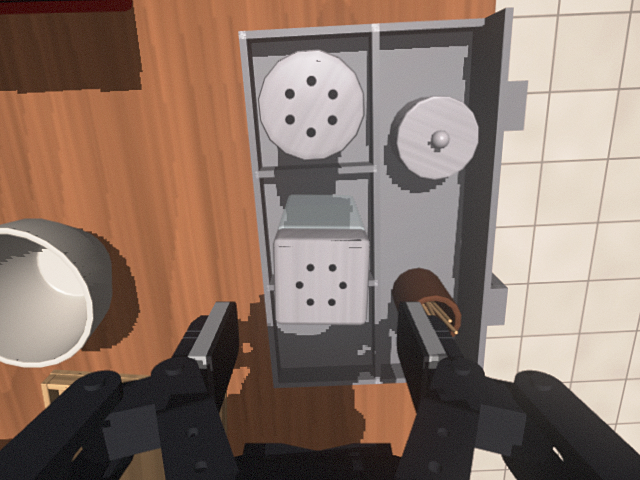

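Square is centred and aligned between the fingers. Slim's cap is at (311,105) and the pot lid at (437,137). Descending to grip.

```bash
python3 - <<'E'
from h import *
for n,uv,z in(("slim",(311,105),.124),("sq",(321,281),.108),("potlid",(437,137),.044),("knob",(440,139),.053),("d",(258,174),.03)): print(n,at("wrist",uv,z).round(4))
E
python3 -m inch '[[0,0,0.02,0,0,0,0.3],[0,0,0.02,0,0,0,0.3],[0,0,0.02,0,0,0,0.3],[0,0,0.01,0,0,0,0.3],[0,0,0.003,0,0,0,0.3]]' >/dev/null
python3 -m inch '[[0,0,0,0,0,0,0.3],[0,0,0,0,0,0,0.5],[0,0,0,0,0,0,0.7],[0,0,0,0,0,0,0.7],[0,0,0,0,0,0,0.7]]'
python3 -m inch '[[0,0,0,0,0,0,0.7],[0,0,0,0,0,0,0.7]]'
```

```text
slim [0.6308 0.1003 0.124 ]
sq [0.631  0.0222 0.108 ]
potlid [0.7001 0.079  0.044 ]
knob [0.6992 0.0787 0.053 ]
d [0.5946 0.0608 0.03  ]
clock: 15.65
position: [0.6303, 0.0228, 0.0698]
tool_rot: [3.14, -0.0, 1.521]
force: [-1.1, 0.0, 7.9]
grip_width: 0.0435
finger_force: 31.7
clock: 15.85
position: [0.6303, 0.0228, 0.0698]
tool_rot: [3.14, -0.0, 1.521]
force: [-1.0, -0.4, 6.8]
grip_width: 0.0439
finger_force: 31.7
```

```bash
python3 -m inch '[[0,0,-0.005,0,0,0,0.7],[0,0,-0.015,0,0,0,0.7],[0,0,-0.025,0,0,0,0.7],[0,0,-0.03,0,0,0,0.7],[0,0,-0.02,0,0,-0.05,0.7]]'
python3 -m inch '[[-0.013,-0.009,0,0,0,0,0.7],[-0.022,-0.0145,0,0,0,0,0.7],[-0.022,-0.0145,0,0,0,0,0.7],[-0.022,-0.0145,0,0,0,0,0.7],[-0.022,-0.0145,0,0,0,0,0.7]]' >/dev/null
python3 -m inch '[[-0.022,-0.0145,0,0,0,0,0.7],[-0.022,-0.0145,0,0,0,0,0.7],[-0.022,-0.0145,0,0,0,0,0.7],[-0.022,-0.0145,0,0,0,0,0.7],[-0.022,-0.0145,0,0,0,0,0.7]]' >/dev/null
python3 -m inch '[[-0.022,-0.0145,0,0,0,0,0.7],[-0.012,-0.008,0,0,0,0,0.7],[-0.006,-0.004,0,0,0,0,0.7],[0,0,0,0,0,0,0.7],[0,0,0,0,0,0,0.7]]'
```

```text
clock: 16.35
position: [0.6301, 0.0227, 0.1668]
tool_rot: [3.14, 0.0, 1.571]
force: [-0.4, 0.2, -1.5]
grip_width: 0.0438
finger_force: 30.9
clock: 17.85
position: [0.4642, -0.2273, 0.1637]
tool_rot: [3.142, -0.0, 1.572]
force: [0.5, 0.5, -1.1]
grip_width: 0.0436
finger_force: 30.9
```

Lower by 0.101 to about 0.063 with a soft finish, then release.

```bash
python3 -m inch '[[0,0,0.02,0,0,0,0.7],[0,0,0.025,0,0,0,0.7],[0,0,0.025,0,0,0,0.7],[0,0,0.015,0,0,0,0.7],[0,0,0.007,0,0,0,0.7]]' >/dev/null
python3 -m inch '[[0,0,0.003,0,0,0,0.7],[0,0,0.002,0,0,0,0.7],[0,0,0.002,0,0,0,0.7],[0,0,0.001,0,0,0,0.7],[0,0,0,0,0,0,0.7]]'
python3 -m inch '[[0,0,0.001,0,0,0,0.7],[0,0,0.0005,0,0,0,0.7],[0,0,0,0,0,0,0.7]]'
```

```text
clock: 18.85
position: [0.4638, -0.2281, 0.064]
tool_rot: [3.141, 0.0, 1.571]
force: [0.2, 0.3, -1.5]
grip_width: 0.0439
finger_force: 30.9
clock: 19.15
position: [0.4638, -0.2282, 0.0628]
tool_rot: [3.141, -0.0, 1.571]
force: [-2.9, 1.4, 11.3]
grip_width: 0.0437
finger_force: 32.0
```

```bash
python3 -m inch '[[0,0,0,0,0,0,0.4],[0,0,0,0,0,0,0.35],[0,0,0,0,0,0,0.3]]' >/dev/null
python3 -m inch '[[0,0,-0.02,0,0,0,0.3],[0,0,-0.03,0,0,0,0.3],[0,0,-0.03,0,0,0,0.3],[0,0,-0.03,0,0,0,0.3],[0,0,-0.005,0,0,0,0.3]]' 
python3 -m inch '[[0.0328,0.0168,0,0,0,0,0.3],[0.0328,0.0168,0,0,0,0,0.3],[0.0328,0.0168,0,0,0,0,0.3],[0.0328,0.0168,0,0,0,0,0.3],[0.0328,0.0168,0,0,0,0,0.3]]' >/dev/null
python3 -m inch '[[0.0328,0.0168,0,0,0,0,0.3],[0.0328,0.0168,0,0,0,0,0.3],[0.0328,0.0168,0,0,0,0,0.3],[0.0328,0.0168,0,0,0,0,0.3],[0.0328,0.0168,0,0,0,0,0.3]]' >/dev/null
python3 -m inch '[[0,0,0,0,0,0,0.35],[0,0,0,0,0,0,0.35],[0,0,0,0,0,0,0.35]]'
python3 - <<'E'
from h import *
f=grab_frame("wrist"); cv2.imwrite("pics/w6.png",f[:,:,::-1])
for n,z in(("slim_shaker",.012),("pot",.012)):
    for d in landmark_of(n,"wrist")[:1]: print(n,d["score"],at("wrist",d["xy"],z).round(4))
E
```

```text
clock: 19.95
position: [0.4647, -0.2288, 0.1801]
tool_rot: [3.138, 0.001, 1.571]
force: [1.3, -0.9, -0.6]
grip_width: 0.0596
finger_force: 0.0
clock: 21.25
position: [0.6313, 0.0988, 0.1769]
tool_rot: [-3.141, 0.001, 1.57]
force: [-0.2, -0.0, 0.3]
grip_width: 0.0558
finger_force: 0.0
slim_shaker 0.82 [0.6296 0.0985 0.012 ]
pot 0.92 [0.6993 0.0779 0.012 ]
```

View pics/w6.png

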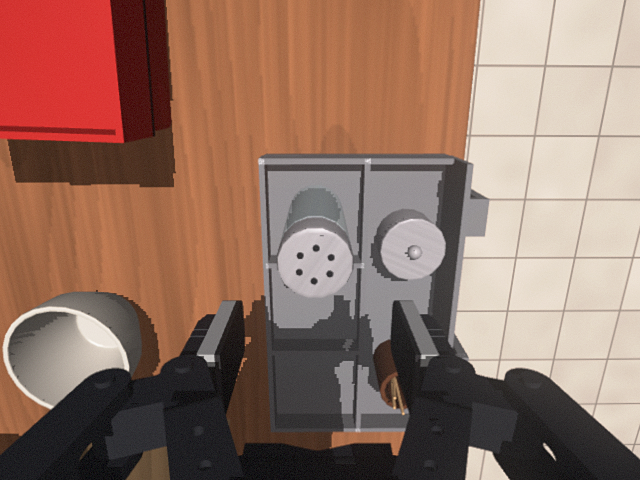

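Slim's cap is at (315,259), centred between the fingers, and the pot is at (413,246). Slim is ready to grip at TCP z ≈ 0.083.

```bash
python3 -m inch '[[0,0,0.02,0,0,0,0.35],[0,0,0.025,0,0,0,0.35],[0,0,0.025,0,0,0,0.35],[0,0,0.015,0,0,0,0.35],[0,0,0.007,0,0,0,0.35]]' >/dev/null
python3 -m inch '[[0,0,0.002,0,0,0,0.35],[0,0,0,0,0,0,0.5],[0,0,0,0,0,0,0.7],[0,0,0,0,0,0,0.7],[0,0,0,0,0,0,0.7]]'
python3 -m inch '[[0,0,0,0,0,0,0.7],[0,0,0,0,0,0,0.7]]'
python3 -m inch '[[0,0,-0.005,0,0,0,0.7],[0,0,-0.015,0,0,0,0.7],[0,0,-0.025,0,0,0,0.7],[0,0,-0.03,0,0,0,0.7],[0,0,-0.025,0,0,0,0.7]]'
```

```text
clock: 22.4
position: [0.6321, 0.0999, 0.0841]
tool_rot: [3.141, -0.0, 1.571]
force: [-0.7, 0.2, 6.6]
grip_width: 0.0394
finger_force: 30.5
clock: 22.6
position: [0.6322, 0.0999, 0.0841]
tool_rot: [3.14, -0.0, 1.571]
force: [-0.6, 0.1, 7.1]
grip_width: 0.0395
finger_force: 30.5
clock: 23.1
position: [0.6319, 0.0996, 0.1859]
tool_rot: [3.14, -0.0, 1.57]
force: [-0.2, -0.8, 0.1]
grip_width: 0.0395
finger_force: 30.4
```

```bash
python3 -m inch '[[-0.0125,-0.008,0,0,0,0,0.7],[-0.0213,-0.0136,0,0,0,0,0.7],[-0.0213,-0.0136,0,0,0,0,0.7],[-0.0213,-0.0136,0,0,0,0,0.7],[-0.0213,-0.0136,0,0,0,0,0.7]]' >/dev/null
python3 -m inch '[[-0.0213,-0.0136,0,0,0,0,0.7],[-0.0213,-0.0136,0,0,0,0,0.7],[-0.0213,-0.0136,0,0,0,0,0.7],[-0.0213,-0.0136,0,0,0,0,0.7],[-0.0213,-0.0136,0,0,0,0,0.7]]' >/dev/null
python3 -m inch '[[-0.0213,-0.0136,0,0,0,0,0.7],[-0.0145,-0.009,0,0,0,0,0.7],[-0.008,-0.0055,0,0,0,0,0.7],[0,0,0,0,0,0,0.7],[0,0,0,0,0,0,0.7]]'
python3 -m inch '[[0,0,0.02,0,0,0,0.7],[0,0,0.025,0,0,0,0.7],[0,0,0.025,0,0,0,0.7],[0,0,0.015,0,0,0,0.7],[0,0,0.009,0,0,0,0.7]]' >/dev/null
python3 -m inch '[[0,0,0.005,0,0,0,0.7],[0,0,0.003,0,0,0,0.7],[0,0,0.002,0,0,0,0.7],[0,0,0.001,0,0,0,0.7],[0,0,0,0,0,0,0.7]]'
```

```text
clock: 24.6
position: [0.4735, -0.1475, 0.1834]
tool_rot: [3.141, -0.0, 1.571]
force: [-0.5, 0.6, -2.0]
grip_width: 0.0395
finger_force: 30.5
clock: 25.6
position: [0.4734, -0.1481, 0.0786]
tool_rot: [3.141, 0.0, 1.571]
force: [-0.4, 0.5, -1.5]
grip_width: 0.039
finger_force: 30.5
```

```bash
python3 -m inch '[[0,0,0.001,0,0,0,0.7],[0,0,0.0005,0,0,0,0.7],[0,0,0,0,0,0,0.7]]'
python3 -m inch '[[0,0,0,0,0,0,0.4],[0,0,0,0,0,0,0.35],[0,0,0,0,0,0,0.35]]' >/dev/null
python3 -m inch '[[0,0,-0.02,0,0,0,0.35],[0,0,-0.03,0,0,0,0.35],[0,0,-0.03,0,0,0,0.35],[0,0,-0.03,0,0,0,0.3],[0,0,0,0,0,-0.143,0.3]]'
python3 -m inch '[[0,0,0,0,0,-0.143,0.3],[0,0,0,0,0,-0.143,0.3],[0,0,0,0,0,-0.143,0.3],[0,0,0,0,0,-0.143,0.3],[0,0,0,0,0,-0.143,0.3]]' >/dev/null
python3 -m inch '[[0,0,0,0,0,-0.143,0.3],[0,0,0,0,0,-0.143,0.3],[0,0,0,0,0,-0.143,0.3],[0,0,0,0,0,-0.143,0.3],[0,0,0,0,0,-0.141,0.3]]'
python3 -m inch '[[-0.0226,0.0227,0,0,0,0,0.3],[-0.0226,0.0227,0,0,0,0,0.3],[-0.0226,0.0227,0,0,0,0,0.3],[-0.0226,0.0227,0,0,0,0,0.3],[-0.0226,0.0227,0,0,0,0,0.3]]' >/dev/null
python3 -m inch '[[-0.0226,0.0227,0,0,0,0,0.3],[-0.0226,0.0227,0,0,0,0,0.3],[-0.0226,0.0227,0,0,0,0,0.3],[-0.0226,0.0227,0,0,0,0,0.3],[-0.0226,0.0227,0,0,0,0,0.3]]' >/dev/null
python3 -m inch '[[0,0,0.03,0,0,0,0.3],[0,0,0.03,0,0,0,0.3],[0,0,0.03,0,0,0,0.3],[0,0,0,0,0,0,0.3],[0,0,0,0,0,0,0.3]]'
python3 - <<'E'
from h import *
f=grab_frame("wrist"); cv2.imwrite("pics/w7.png",f[:,:,::-1]); print(telemetry.observe()["qpos"].round(2))
for n,z in(("toothpicks",.012),("pot",.012)):
    for d in landmark_of(n,"wrist")[:1]: print(n,d["score"],d["xy"],at("wrist",d["xy"],z).round(4))
E
```

```text
clock: 25.9
position: [0.4733, -0.1483, 0.077]
tool_rot: [3.141, 0.0, 1.571]
force: [-0.1, 0.1, 4.1]
grip_width: 0.0395
finger_force: 31.0
clock: 26.7
position: [0.4745, -0.1486, 0.1898]
tool_rot: [3.137, 0.001, 1.714]
force: [-0.5, -1.5, -1.3]
grip_width: 0.0599
finger_force: 0.0
clock: 27.7
position: [0.4731, -0.1482, 0.1868]
tool_rot: [-3.142, -0.0, -3.136]
force: [-0.1, -0.4, -0.0]
grip_width: 0.0599
finger_force: 0.0
clock: 29.2
position: [0.6992, 0.0788, 0.0973]
tool_rot: [-3.141, -0.0, -3.142]
force: [1.5, 0.6, 0.5]
grip_width: 0.0597
finger_force: 0.0
[-0.28  0.8   0.14  1.47 -0.13  0.88  1.47]
toothpicks 0.56 [129.0, 240.7] [ 0.6987 -0.031   0.012 ]
pot 0.83 [315.8, 244.6] [0.7011 0.0787 0.012 ]
```

View pics/w7.png

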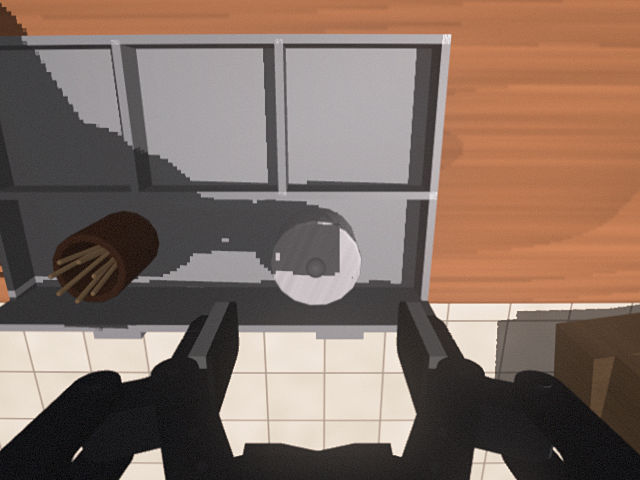

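The pot lid is at (316,262), centred between the fingers. The toothpicks at (105,258) are well clear. Descending to grip low on its straight sides.

```bash
python3 -m inch '[[-0.001,0,0.02,0,0,0,0.3],[0,0,0.025,0,0,0,0.3],[0,0,0.02,0,0,0,0.3],[0,0,0.01,0,0,0,0.3],[0,0,0.005,0,0,0,0.3]]' >/dev/null
python3 -m inch '[[0,0,0.002,0,0,0,0.3],[0,0,0,0,0,0,0.3]]'
python3 -m inch '[[0,0,0,0,0,0,0.4],[0,0,0,0,0,0,0.6],[0,0,0,0,0,0,0.7],[0,0,0,0,0,0,0.7],[0,0,0,0,0,0,0.7]]'
```

```text
clock: 30.05
position: [0.7007, 0.0789, 0.0157]
tool_rot: [3.141, 0.001, -3.142]
force: [0.3, 0.2, 0.5]
grip_width: 0.06
finger_force: 0.0
clock: 30.55
position: [0.7007, 0.0789, 0.0159]
tool_rot: [3.141, 0.001, -3.141]
force: [-1.0, 0.6, 6.4]
grip_width: 0.0455
finger_force: 29.8
```

```bash
python3 -m inch '[[0,0,-0.005,0,0,0,0.7],[0,0,-0.015,0,0,0,0.7],[0,0,-0.03,0,0,0,0.7],[0,0,-0.04,0,0,0,0.7],[0,0,-0.04,0,0,0,0.7]]'
python3 -m inch '[[0,0,-0.04,0,0,0,0.7],[0.0115,0.0075,-0.014,0,0,0,0.7],[0.0231,0.0151,0,0,0,0,0.7],[0.0231,0.0151,0,0,0,0,0.7],[0.0231,0.0151,0,0,0,0,0.7]]' >/dev/null
python3 -m inch '[[0.0231,0.0151,0,0,0,0,0.7],[0.0231,0.0151,0,0,0,0,0.7],[0.0231,0.0151,0,0,0,0,0.7],[0.0231,0.0151,0,0,0,0,0.7],[0.0231,0.0151,0,0,0,0,0.7]]' >/dev/null
python3 -m inch '[[0.0231,0.0151,0,0,0,0,0.7],[0.0115,0.0075,0,0,0,0.05,0.7],[0,0,0,0,0,0.13,0.7],[0,0,0,0,0,0.14,0.7],[0,0,0,0,0,0.14,0.7]]' >/dev/null
python3 -m inch '[[0,0,0,0,0,0.14,0.7],[0,0,0,0,0,0.14,0.7],[0,0,0,0,0,0.14,0.7],[0,0,0,0,0,0.14,0.7],[0,0,0,0,0,0.14,0.7]]' >/dev/null
python3 -m inch '[[0,0,0,0,0,0.14,0.7],[0,0,0,0,0,0.14,0.7],[0,0,0,0,0,0.131,0.7],[0,0,0,0,0,0,0.7],[0,0,0,0,0,0,0.7]]'
python3 - <<'E'
from h import *
f=grab_frame("wrist"); cv2.imwrite("pics/w8.png",f[:,:,::-1])
E
```

```text
clock: 31.05
position: [0.7, 0.0788, 0.1474]
tool_rot: [-3.142, 0.0, -3.142]
force: [0.6, 0.2, 0.5]
grip_width: 0.0459
finger_force: 31.0
clock: 33.55
position: [0.4692, 0.23, 0.1994]
tool_rot: [3.141, -0.001, 1.575]
force: [0.1, 0.0, -1.2]
grip_width: 0.0453
finger_force: 31.0
```

View pics/w8.png

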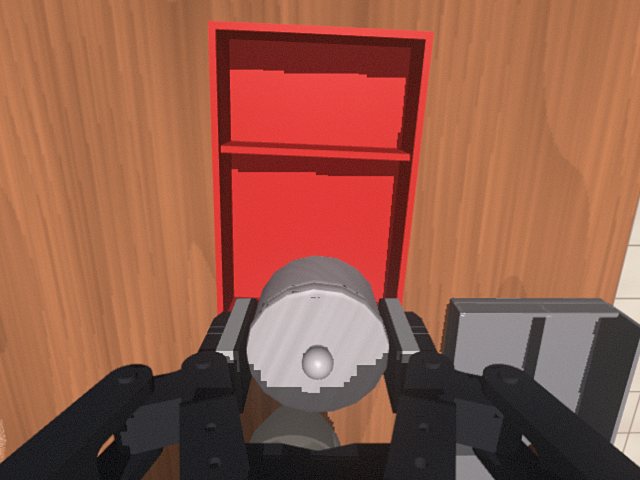

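The pot hangs upright in the grip. The bento's outer corners at the +y end are (209,22) and (433,33), and the divider top runs from (222,148) to (409,156).

Run:
```python
from h import *
A=at("wrist",(209,21),.09);B=at("wrist",(433,33),.09);C=at("wrist",(222,148),.086);D=at("wrist",(409,156),.086)
v=(B-A)[:2]; w=(D-C)[:2]
print(A,B,np.hypot(*v),np.arctan2(v[1],v[0]),C,D,np.hypot(*w),np.arctan2(w[1],w[0]))
m=((A+B)/2)[:2]; n=((C+D)/2)[:2]; print("end-div dist",m-n,np.hypot(*(m-n)),"(want .070)  compartment centre",m+(n-m)*(.036/.070))
```

```text
[0.40897607 0.35182937 0.09      ] [0.5329358  0.34641362 0.09      ] 0.12407797612866159 -0.04366188677649168 [0.41091189 0.28241384 0.086     ] [0.52522106 0.27812589 0.086     ] 0.11438956237702953 -0.037494264712690815
end-div dist [0.00288946 0.06885163] 0.0689122314330027 (want .070)  compartment centre [0.46946993 0.31371209]
```

```bash
python3 -m inch '[[0.015,0,0,0,0,0,0.7],[0.025,0,0,0,0,0,0.7],[0.025,0,0,0,0,0,0.7],[0.0185,0,0,0,0,0,0.7],[0,0,0,0,0,0.04,0.7]]' >/dev/null
python3 -m inch '[[0,0,0.02,0,0,0,0.7],[0,0,0.03,0,0,0,0.7],[0,0,0.03,0,0,0,0.7],[0,0,0.02,0,0,0,0.7],[0,0,0,0,0,0,0.7]]'
python3 -m inch '[[0,0,0.015,0,0,0,0.7],[0,0,0.013,0,0,0,0.7],[0,0,0.008,0,0,0,0.7],[0,0,0.004,0,0,0,0.7],[0,0,0,0,0,0,0.7]]'
python3 -m inch '[[0,0,0.0015,0,0,0,0.7],[0,0,0.001,0,0,0,0.7],[0,0,0,0,0,0,0.7]]'
```

```text
clock: 34.6
position: [0.4681, 0.3129, 0.0966]
tool_rot: [-3.139, 0.003, 1.532]
force: [0.0, -0.1, -0.0]
grip_width: 0.0456
finger_force: 31.1
clock: 35.1
position: [0.4692, 0.3131, 0.0585]
tool_rot: [-3.141, 0.0, 1.531]
force: [-0.2, -0.1, -0.3]
grip_width: 0.0455
finger_force: 31.1
clock: 35.4
position: [0.4693, 0.3133, 0.0565]
tool_rot: [3.141, -0.0, 1.531]
force: [0.1, 0.4, -1.1]
grip_width: 0.0453
finger_force: 31.1
```

```bash
python3 -m inch '[[0,0,0.001,0,0,0,0.7],[0,0,0.0005,0,0,0,0.7],[0,0,0,0,0,0,0.7]]'
```

```text
clock: 35.7
position: [0.4694, 0.3135, 0.0557]
tool_rot: [3.141, -0.001, 1.531]
force: [-4.8, -2.3, 17.2]
grip_width: 0.0453
finger_force: 32.7
```

Contact. Release, lift and look.

```bash
python3 -m inch '[[0,0,-0.0005,0,0,0,0.45],[0,0,0,0,0,0,0.35],[0,0,0,0,0,0,0.3],[0,0,0,0,0,0,0.3]]'
python3 -m inch '[[0,0,-0.015,0,0,0,0.3],[0,0,-0.03,0,0,0,0.3],[0,0,-0.04,0,0,0,0.3],[0,0,-0.04,0,0,0,0.3],[0,0,-0.02,0,0,-0.04,0.3]]'
python3 -m inch '[[-0.033,0,0,0,0,0,0.3],[-0.033,0,0,0,0,0,0.3],[-0.033,0,0,0,0,0,0.3],[0,0,0,0,0,0,0.3],[0,0,0,0,0,0,0.3]]'
python3 - <<'E'
from h import *
f=grab_frame("wrist"); t=grab_frame("top")
cv2.imwrite("pics/w9.png",np.hstack([cv2.resize(f,(400,300)),cv2.resize(t[130:370,150:550],(400,240))[:, :] if 0 else cv2.resize(t[100:400,150:550],(400,300))])[:,:,::-1])
E
```

```text
clock: 36.1
position: [0.4692, 0.3132, 0.0552]
tool_rot: [-3.142, 0.0, 1.531]
force: [0.4, 0.9, 0.0]
grip_width: 0.0597
finger_force: 0.0
clock: 36.6
position: [0.4701, 0.3134, 0.2044]
tool_rot: [3.139, -0.002, 1.57]
force: [-0.0, -0.2, -0.5]
grip_width: 0.0599
finger_force: 0.0
clock: 37.1
position: [0.4694, 0.214, 0.2013]
tool_rot: [3.141, -0.001, 1.569]
force: [1.0, -0.2, 0.0]
grip_width: 0.0598
finger_force: 0.0
```

View pics/w9.png

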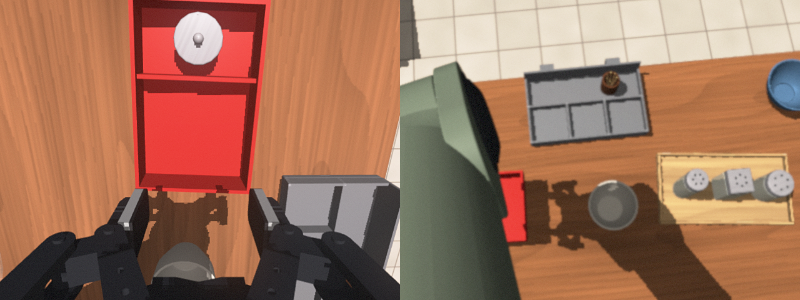

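The pot stands in the small compartment at (198,38). The top view shows all three shakers upright on the tray and the toothpicks unmoved. Now I return slim, at (.4733,-.148).

```bash
python3 -m inch '[[-0.0402,0.0004,0,0,0,0,0.3],[-0.0402,0.0004,0,0,0,0,0.3],[-0.0402,0.0004,0,0,0,0,0.3],[-0.0402,0.0004,0,0,0,0,0.3],[-0.0402,0.0004,0,0,0,0,0.3]]' >/dev/null
python3 -m inch '[[-0.0402,0.0004,0,0,0,0,0.3],[-0.0402,0.0004,0,0,0,0,0.3],[-0.0402,0.0004,0,0,0,0,0.3],[-0.0402,0.0004,0,0,0,0,0.3],[0,0,0,0,0,0,0.3]]' >/dev/null
python3 -m inch '[[0,0,0,0,0,0,0.3],[0,0,0.02,0,0,0,0.3],[0,0,0.01,0,0,0,0.3],[0,0,0,0,0,0,0.3]]'
python3 - <<'E'
from h import *
f=grab_frame("wrist"); cv2.imwrite("pics/w10.png",f[:,:,::-1])
for n in("slim_shaker","square_shaker","stout_shaker"):
    for d in landmark_of(n,"wrist")[:1]: print(n,d["score"],at("wrist",d["xy"],.005).round(4))
for n in("slim_shaker",):
    for d in outline_of(n,"wrist")[:1]: print(d["score"],d["rect"])
E
```

```text
clock: 38.6
position: [0.4725, -0.1463, 0.1693]
tool_rot: [-3.139, -0.0, 1.573]
force: [0.3, -1.1, 0.2]
grip_width: 0.0602
finger_force: 0.0
slim_shaker 0.57 [ 0.4714 -0.1481  0.005 ]
square_shaker 0.82 [ 0.4648 -0.2308  0.005 ]
0.85 [279.0, 188.2, 353.4, 303.5]
```

View pics/w10.png

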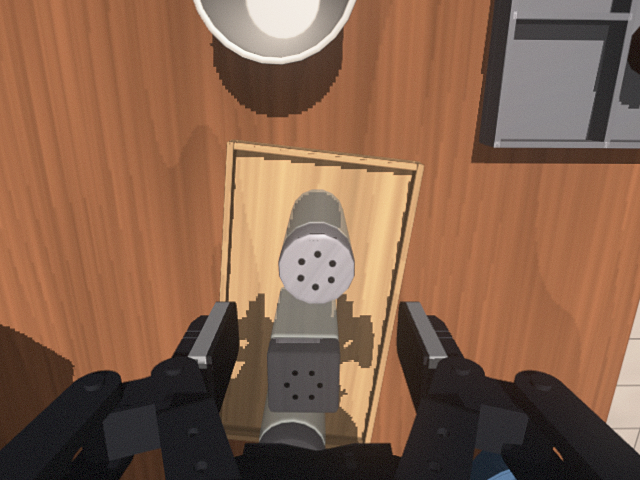

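Slim's cap is at (317,268), centred between the fingers. Square (303,375) is behind it and well separated. Grip and lift.

```bash
python3 -m inch '[[-0.001,0.0005,0.02,0,0,0,0.35],[0,0,0.025,0,0,0,0.35],[0,0,0.025,0,0,0,0.35],[0,0,0.012,0,0,0,0.35],[0,0,0.008,0,0,0,0.35]]' >/dev/null
python3 -m inch '[[0,0,0,0,0,0,0.35],[0,0,0,0,0,0,0.5],[0,0,0,0,0,0,0.7],[0,0,0,0,0,0,0.7],[0,0,0,0,0,0,0.7]]'
python3 -m inch '[[0,0,0,0,0,0,0.7],[0,0,0,0,0,0,0.7]]'
python3 -m inch '[[0,0,-0.005,0,0,0,0.7],[0,0,-0.015,0,0,0,0.7],[0,0,-0.025,0,0,0,0.7],[0,0,-0.03,0,0,0,0.7],[0,0,-0.025,0,0,0,0.7]]'
```

```text
clock: 39.85
position: [0.4737, -0.1487, 0.0811]
tool_rot: [3.14, 0.0, 1.571]
force: [-1.6, -0.9, 7.9]
grip_width: 0.0395
finger_force: 30.1
clock: 40.05
position: [0.4736, -0.1487, 0.0811]
tool_rot: [3.14, 0.0, 1.571]
force: [-2.1, -0.4, 7.9]
grip_width: 0.0393
finger_force: 30.1
clock: 40.55
position: [0.4733, -0.1487, 0.1821]
tool_rot: [3.141, 0.0, 1.57]
force: [0.0, -0.5, -1.5]
grip_width: 0.0394
finger_force: 30.5
```

```bash
python3 -m inch '[[0.0125,0.008,0,0,0,0,0.7],[0.0213,0.0136,0,0,0,0,0.7],[0.0213,0.0136,0,0,0,0,0.7],[0.0213,0.0136,0,0,0,0,0.7],[0.0213,0.0136,0,0,0,0,0.7]]' >/dev/null
python3 -m inch '[[0.0213,0.0136,0,0,0,0,0.7],[0.0213,0.0136,0,0,0,0,0.7],[0.0213,0.0136,0,0,0,0,0.7],[0.0213,0.0136,0,0,0,0,0.7],[0.0213,0.0136,0,0,0,0,0.7]]' >/dev/null
python3 -m inch '[[0.0213,0.0136,0,0,0,0,0.7],[0.0145,0.009,0,0,0,0,0.7],[0.008,0.0035,0,0,0,0,0.7],[0,0,0,0,0,0,0.7],[0,0,0,0,0,0,0.7]]'
python3 -m inch '[[0,0,0.02,0,0,0,0.7],[0,0,0.025,0,0,0,0.7],[0,0,0.02,0,0,0,0.7],[0,0,0.012,0,0,0,0.7],[0,0,0.007,0,0,0,0.7]]' >/dev/null
python3 -m inch '[[0,0,0.004,0,0,0,0.7],[0,0,0.002,0,0,0,0.7],[0,0,0.001,0,0,0,0.7],[0,0,0,0,0,0,0.7],[0,0,0,0,0,0,0.7]]'
```

```text
clock: 42.05
position: [0.6293, 0.0987, 0.1802]
tool_rot: [-3.141, 0.0, 1.57]
force: [0.2, -0.8, -1.0]
grip_width: 0.0395
finger_force: 30.6
clock: 43.05
position: [0.63, 0.0995, 0.0897]
tool_rot: [3.141, -0.0, 1.571]
force: [0.2, 0.2, -0.4]
grip_width: 0.0391
finger_force: 30.6
```

```bash
python3 -m inch '[[0,0,0.001,0,0,0,0.7],[0,0,0.0005,0,0,0,0.7],[0,0,0,0,0,0,0.7]]'
python3 -m inch '[[0,0,0.0005,0,0,0,0.7],[0,0,0,0,0,0,0.7]]'
```

```text
clock: 43.35
position: [0.63, 0.0995, 0.0882]
tool_rot: [3.141, -0.0, 1.571]
force: [-1.8, 0.5, 4.7]
grip_width: 0.0392
finger_force: 31.3
clock: 43.55
position: [0.63, 0.0995, 0.0882]
tool_rot: [3.141, -0.0, 1.571]
force: [-4.3, -0.4, 13.1]
grip_width: 0.0391
finger_force: 32.2
```

```bash
python3 -m inch '[[0,0,-0.0005,0,0,0,0.45],[0,0,0,0,0,0,0.35],[0,0,0,0,0,0,0.3]]'
python3 -m inch '[[0,0,-0.02,0,0,0,0.3],[0,0,-0.03,0,0,0,0.3],[0,0,-0.03,0,0,0,0.3],[0,0,-0.03,0,0,0,0.3],[0,0,0,0,0,0,0.3]]' >/dev/null
python3 -m inch '[[-0.0328,-0.0166,0,0,0,0,0.3],[-0.0328,-0.0166,0,0,0,0,0.3],[-0.0328,-0.0166,0,0,0,0,0.3],[-0.0328,-0.0166,0,0,0,0,0.3],[-0.0328,-0.0166,0,0,0,0,0.3]]' >/dev/null
python3 -m inch '[[-0.0328,-0.0166,0,0,0,0,0.3],[-0.0328,-0.0166,0,0,0,0,0.3],[-0.0328,-0.0166,0,0,0,0,0.3],[-0.0328,-0.0166,0,0,0,0,0.3],[-0.0328,-0.0166,0,0,0,0,0.3]]' >/dev/null
python3 -m inch '[[0,0,0.02,0,0,0,0.3],[0,0,0.03,0,0,0,0.3],[0,0,0,0,0,0,0.3],[0,0,0,0,0,0,0.3]]'
```

```text
clock: 43.85
position: [0.6298, 0.0995, 0.0877]
tool_rot: [-3.142, 0.0, 1.571]
force: [-0.4, -0.2, -0.1]
grip_width: 0.0601
finger_force: 0.0
clock: 45.75
position: [0.4636, -0.2286, 0.1479]
tool_rot: [-3.14, -0.0, 1.571]
force: [0.1, 0.8, -0.1]
grip_width: 0.0596
finger_force: 0.0
```

Descend 0.083 to 0.065, grip, then lift.

```bash
python3 -m inch '[[0,0,0.02,0,0,0,0.3],[0,0,0.025,0,0,0,0.3],[0,0,0.02,0,0,0,0.3],[0,0,0.012,0,0,0,0.3],[0,0,0.006,0,0,0,0.3]]' >/dev/null
python3 -m inch '[[0,0,0,0,0,0,0.3],[0,0,0,0,0,0,0.5],[0,0,0,0,0,0,0.7],[0,0,0,0,0,0,0.7],[0,0,0,0,0,0,0.7]]'
python3 -m inch '[[0,0,0,0,0,0,0.7],[0,0,0,0,0,0,0.7]]'
python3 -m inch '[[0,0,-0.005,0,0,0,0.7],[0,0,-0.015,0,0,0,0.7],[0,0,-0.025,0,0,0,0.7],[0,0,-0.03,0,0,0,0.7],[0,0,-0.025,0,0,0,0.7]]'
```

```text
clock: 46.75
position: [0.4643, -0.2288, 0.0657]
tool_rot: [3.14, 0.0, 1.571]
force: [-2.0, 0.5, 7.7]
grip_width: 0.0434
finger_force: 33.6
clock: 46.95
position: [0.4643, -0.2288, 0.0657]
tool_rot: [3.14, 0.0, 1.571]
force: [-1.4, 0.6, 9.0]
grip_width: 0.0438
finger_force: 33.6
clock: 47.45
position: [0.4637, -0.2287, 0.1667]
tool_rot: [3.141, 0.0, 1.57]
force: [0.1, 0.4, -1.2]
grip_width: 0.0436
finger_force: 32.5
```

```bash
python3 -m inch '[[0.0125,0.008,0,0,0,0,0.7],[0.0213,0.014,0,0,0,0,0.7],[0.0213,0.014,0,0,0,0,0.7],[0.0213,0.014,0,0,0,0,0.7],[0.0213,0.014,0,0,0,0,0.7]]' >/dev/null
python3 -m inch '[[0.0213,0.014,0,0,0,0,0.7],[0.0213,0.014,0,0,0,0,0.7],[0.0213,0.014,0,0,0,0,0.7],[0.0213,0.014,0,0,0,0,0.7],[0.0213,0.014,0,0,0,0,0.7]]' >/dev/null
python3 -m inch '[[0.0213,0.014,0,0,0,0,0.7],[0.0165,0.011,0,0,0,0,0.7],[0.009,0.006,0,0,0,0,0.7],[0,0,0,0,0,0,0.7],[0,0,0,0,0,0,0.7]]'
python3 -m inch '[[0,0,0.02,0,0,0,0.7],[0,0,0.025,0,0,0,0.7],[0,0,0.02,0,0,0,0.7],[0,0,0.012,0,0,0,0.7],[0,0,0.007,0,0,0,0.7]]' >/dev/null
python3 -m inch '[[0,0,0.004,0,0,0,0.7],[0,0,0.002,0,0,0,0.7],[0,0,0.001,0,0,0,0.7],[0,0,0,0,0,0,0.7],[0,0,0,0,0,0,0.7]]'
```

```text
clock: 48.95
position: [0.6283, 0.0216, 0.1647]
tool_rot: [-3.141, 0.001, 1.57]
force: [0.0, -0.3, -2.2]
grip_width: 0.0436
finger_force: 32.6
clock: 49.95
position: [0.629, 0.0225, 0.0742]
tool_rot: [3.141, -0.0, 1.571]
force: [-0.3, -0.7, -1.1]
grip_width: 0.0437
finger_force: 32.6
```

```bash
python3 -m inch '[[0,0,0.001,0,0,0,0.7],[0,0,0.0007,0,0,0,0.7],[0,0,0,0,0,0,0.7]]'
python3 -m inch '[[0,0,0,0,0,0,0.7]]'
python3 -m inch '[[0,0,0,0,0,0,0.4],[0,0,0,0,0,0,0.35],[0,0,0,0,0,0,0.3]]'
python3 -m inch '[[0,0,-0.02,0,0,0,0.3],[0,0,-0.03,0,0,0,0.3],[0,0,-0.03,0,0,0,0.3],[0,0,-0.03,0,0,0,0.3],[0,0,0,0,0,0,0.27]]' >/dev/null
python3 -m inch '[[-0.033,-0.0175,0,0,0,0,0.27],[-0.033,-0.0175,0,0,0,0,0.27],[-0.033,-0.0175,0,0,0,0,0.27],[-0.033,-0.0175,0,0,0,0,0.27],[-0.033,-0.0175,0,0,0,0,0.27]]' >/dev/null
python3 -m inch '[[-0.033,-0.0175,0,0,0,0,0.27],[-0.033,-0.0175,0,0,0,0,0.27],[-0.033,-0.0175,0,0,0,0,0.27],[-0.033,-0.0175,0,0,0,0,0.27],[-0.033,-0.0175,0,0,0,0,0.27]]' >/dev/null
python3 -m inch '[[0,0,0.02,0,0,0,0.27],[0,0,0.02,0,0,0,0.27],[0,0,0,0,0,0,0.27],[0,0,0,0,0,0,0.27]]'
```

```text
clock: 50.25
position: [0.629, 0.0225, 0.0728]
tool_rot: [3.141, -0.0, 1.571]
force: [-4.0, 1.3, 10.0]
grip_width: 0.044
finger_force: 33.9
clock: 50.35
position: [0.629, 0.0225, 0.0728]
tool_rot: [3.141, -0.0, 1.571]
force: [-3.5, 1.1, 9.0]
grip_width: 0.0437
finger_force: 33.9
clock: 50.65
position: [0.6288, 0.0225, 0.0721]
tool_rot: [3.142, 0.0, 1.571]
force: [0.5, -0.5, -0.3]
grip_width: 0.0596
finger_force: 0.0
clock: 52.55
position: [0.4536, -0.3076, 0.1421]
tool_rot: [-3.141, -0.0, 1.571]
force: [-0.7, -0.2, 0.6]
grip_width: 0.0623
finger_force: 0.0
```

```bash
python3 -m inch '[[0,0,0.02,0,0,0,0.27],[0,0,0.025,0,0,0,0.27],[0,0,0.022,0,0,0,0.27],[0,0,0.013,0,0,0,0.27],[0,0,0.006,0,0,0,0.27]]' >/dev/null
python3 -m inch '[[0,0,0,0,0,0,0.27],[0,0,0,0,0,0,0.5],[0,0,0,0,0,0,0.7],[0,0,0,0,0,0,0.7],[0,0,0,0,0,0,0.7]]'
python3 -m inch '[[0,0,0,0,0,0,0.7],[0,0,0,0,0,0,0.7]]'
python3 -m inch '[[0,0,-0.005,0,0,0,0.7],[0,0,-0.015,0,0,0,0.7],[0,0,-0.025,0,0,0,0.7],[0,0,-0.03,0,0,0,0.7],[0,0,-0.025,0,0,0,0.7]]'
```

```text
clock: 53.55
position: [0.4542, -0.3079, 0.0571]
tool_rot: [3.14, 0.001, 1.571]
force: [-2.2, 0.8, 8.1]
grip_width: 0.0492
finger_force: 31.3
clock: 53.75
position: [0.4542, -0.3079, 0.057]
tool_rot: [3.14, 0.001, 1.571]
force: [-1.3, -0.3, 8.4]
grip_width: 0.0489
finger_force: 31.3
clock: 54.25
position: [0.4538, -0.3077, 0.1586]
tool_rot: [3.141, 0.001, 1.57]
force: [0.2, 0.2, -1.6]
grip_width: 0.0491
finger_force: 31.6
```

```bash
python3 -m inch '[[0.0125,0.0085,0,0,0,0,0.7],[0.0213,0.0146,0,0,0,0,0.7],[0.0213,0.0146,0,0,0,0,0.7],[0.0213,0.0146,0,0,0,0,0.7],[0.0213,0.0146,0,0,0,0,0.7]]' >/dev/null
python3 -m inch '[[0.0213,0.0146,0,0,0,0,0.7],[0.0213,0.0146,0,0,0,0,0.7],[0.0213,0.0146,0,0,0,0,0.7],[0.0213,0.0146,0,0,0,0,0.7],[0.0213,0.0146,0,0,0,0,0.7]]' >/dev/null
python3 -m inch '[[0.0213,0.0146,0,0,0,0,0.7],[0.0185,0.0125,0,0,0,0,0.7],[0.01,0.007,0,0,0,0,0.7],[0,0,0,0,0,0,0.7],[0,0,0,0,0,0,0.7]]'
python3 -m inch '[[0,0,0.02,0,0,0,0.7],[0,0,0.025,0,0,0,0.7],[0,0,0.02,0,0,0,0.7],[0,0,0.012,0,0,0,0.7],[0,0,0.007,0,0,0,0.7]]' >/dev/null
python3 -m inch '[[0,0,0.004,0,0,0,0.7],[0,0,0.002,0,0,0,0.7],[0,0,0.001,0,0,0,0.7],[0,0,0,0,0,0,0.7],[0,0,0,0,0,0,0.7]]'
```

```text
clock: 55.75
position: [0.6272, -0.0543, 0.1562]
tool_rot: [-3.141, 0.001, 1.57]
force: [-0.7, -0.6, -1.3]
grip_width: 0.0489
finger_force: 31.7
clock: 56.75
position: [0.628, -0.0536, 0.0655]
tool_rot: [3.141, 0.0, 1.571]
force: [0.2, -0.3, -2.5]
grip_width: 0.0491
finger_force: 31.7
```

```bash
python3 -m inch '[[0,0,0.001,0,0,0,0.7],[0,0,0.0007,0,0,0,0.7],[0,0,0,0,0,0,0.7],[0,0,0,0,0,0,0.7]]'
python3 -m inch '[[0,0,0,0,0,0,0.4],[0,0,0,0,0,0,0.35],[0,0,0,0,0,0,0.3],[0,0,0,0,0,0,0.27]]'
python3 -m inch '[[0,0,-0.02,0,0,0,0.27],[0,0,-0.03,0,0,0,0.27],[0,0,-0.04,0,0,0,0.27],[0,0,-0.04,0,0,0,0.27],[0,0,-0.04,0,0,0,0.27]]' >/dev/null
python3 -m inch '[[0,-0.03,0,0,0,0,0.27],[0,-0.03,0,0,0,0,0.27],[0,-0.03,0,0,0,0,0.27],[0,0,0,0,0,0,0.27],[0,0,0,0,0,0,0.27]]'
python3 - <<'E'
from h import *
f=grab_frame("wrist"); t=grab_frame("scene")
cv2.imwrite("pics/w11.png",np.hstack([cv2.resize(f,(400,300)),cv2.resize(t[140:400,80:430],(400,300))])[:,:,::-1])
E
```

```text
clock: 57.15
position: [0.628, -0.0536, 0.0641]
tool_rot: [3.141, -0.0, 1.571]
force: [-3.2, 1.0, 10.3]
grip_width: 0.0489
finger_force: 32.6
clock: 57.55
position: [0.6278, -0.0535, 0.0633]
tool_rot: [-3.142, 0.0, 1.571]
force: [0.4, 0.6, 0.3]
grip_width: 0.0626
finger_force: 0.0
clock: 58.55
position: [0.5379, -0.0533, 0.2338]
tool_rot: [3.141, -0.001, 1.571]
force: [0.6, 0.3, -0.3]
grip_width: 0.0622
finger_force: 0.0
```

View pics/w11.png

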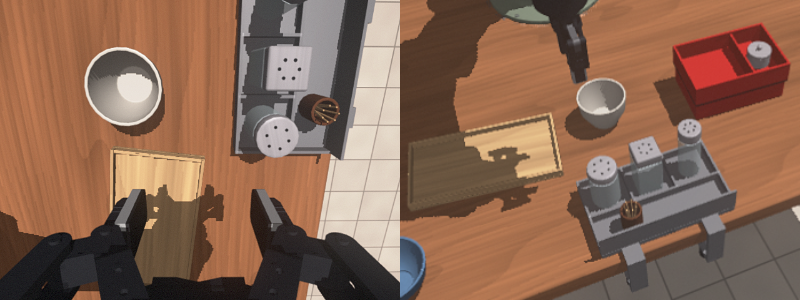

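The scene view shows stout, square and slim upright in their original slots. The pot is in the small compartment, and the toothpicks and cup haven't moved. The robot is clear, so I'm handing in.

```bash
python3 -c "
from workcell import bot
print(bot.job_done())"
```

```text
the job is handed in; nothing more can be done
None
```

The pot stands in the bento's small compartment and all three shakers are upright in their original slots; the job was handed in at about 59 s, and the last pictures showed nothing else disturbed (the chopsticks were out of view, but the arm never went near them).

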